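Rack a sprayed sample plate and switch the drying air on

ROBOT

A 6-joint arm with a two-finger parallel gripper is mounted at the origin on the work surface. World frame = base frame: x ahead of the robot, y to its left, z up, the work surface at z = 0. Lengths are in m, angles in rad, forces in N, time in s.
With the tool pointing down it reaches from about 0.35 to 0.85 m from the base axis. Payload 8.1 kg.
Tool frame: the origin (TCP) lies on the front face of the gripper's body, between the roots of the fingers; the fingertips stand 73 mm ahead of it and the grasp point (between the pads) lies 54 mm ahead of it (manip.tips_ahead is the distance from the TCP to the fingertips, in m); z points along the fingers, y is the line along which they close (so a half turn about z gives the same grasp; the last joint's range is limited). The gripper opens to 85 mm and grips with 20 to 120 N. Pads are 22 mm wide; open, the fingers measure 114 mm over their backs; the gripper's body (76 mm by 85 mm) begins 54 mm behind the grasp point. The pads swing forward as they close: fully open they stand 13 mm farther back than shut.
Start: joints at [1.199, 0.13, 1.488, -0, 1.523, -0.085], TCP at [0.17, 0.576, 0.304] pointing down, gripper open.
Joint ranges: [-2.96, 2.96], [-0.89, 2.26], [0.02, 2.5], [-1.34, 4.48], [0, 2.73], [-2.66, 2.66]. Speed limits (rad/s): [2.39, 2.39, 2.79, 3.14, 3.14, 3.14].

INTERFACE

Orientations are given as a rotation vector (axis times angle).
In Python, from workcell import sense, vision, ticket, manip gives the robot as it stands. The module is installed in compiled form; this text tells all that it offers.
- The arm moves only by the shell command python3 -m inch 'ROWS' [OPENING]. ROWS is text: rows parted by semicolons, each of 6 numbers parted by spaces: the shift along the tool's x, y, z in cm, then the turn, a rotation vector about the tool's x, y, z in rad. A call has exactly 5 rows; each row shifts and turns the commanded pose from where the row before left it, along the tool's axes as they then stand; what a row does not reach is not made up. A row lasts 1/10 s, in which the tool goes at most 50 mm and 8.59 degrees, less where a joint would pass 70% of its speed; a pose out of reach is approached as far as the arm can. A call with a gripper value outside its range is refused whole. OPENING is the opening in per cent of the stroke, from 0 (shut) to 100 (fully open), set as the call begins (- or left out, the last holds). The fingers move at their own pace and stop on an object; the grip force is fixed at half the most. Time passes only in rows, so rows that do not move let the fingers close, or fill a call up. It gives the time, the measured TCP pose, the force, the opening and the grip force at its end, in the units of the state.
- sense(): the state, without advancing time (a new reading comes with each control period).
- vision.grab_frame(name): name is "side" or "top"; returns a dict with "frame" (480x640x3 uint8, red, green, blue), "range_z" (480x640 float32, m along the optical axis (not along the pixel's ray), 0 where there is no reading), "fx", "fy", "cx", "cy" (pixels), "R" (3x3) and "t" (3): a world point X has camera coordinates R X + t. Camera axes: x right, y down, z forward; pixel columns grow to the right and rows downward; lengths in m; the calibration is good to about 2 mm. A picture is of the moment at which its call begins.
- ticket.job_done(): hands the job in; it is judged then, once.
The state is a dict: "t": time; "joints": joint angles; "qvel": joint speeds; "effort": joint torques, N m; "ee_pos": TCP position; "tcp_rot": TCP orientation; "ft_force": force on the tool from outside, world axes, zero at the start; "moment": the same for the moment, N m; "grip_width": opening from 0.0 (shut) to 1.0 (fully open); "grasp_force": force on a finger pad.
Only numpy, scipy, OpenCV 4.12 (cv2) and the standard library are available. Lean on these libraries where they do the work, as an engineer would, in place of code of your own. Each camera call takes 0.05 s, during which the arm holds its last target. There are 200 camera calls.

TASK

First lift the sprayed white sample plate out of its wooden stand and slide it on edge into the drying rack, fully down in the one slot whose width just suits its thickness, and let go. Then set the air selector to drying: press the lever's near pad down so that its far tail lifts out of the notch it lies in, swing it, and let the tail drop home in the second notch from the left (left as seen from the robot). Leave everything else on the bench where it is.

Things in the scene. Friction and masses are not known exactly. Their poses are not given: they have to be found in the camera images.
- plate: White-painted metal sample plate, loose, 0.26 kg, 110 mm long (its x), 9 mm thick (its y), 100 mm high (its z). Origin: centre of its lower edge face. It starts standing on edge in the stand's groove, its top 110 mm above the bench.
- stand: Fixed wooden stand, 140 x 75 mm base 10 mm thick; two rails along its x, 120 mm long and 12 mm thick, rise to 35 mm above the bench and leave a groove 15 mm wide along x in which the plate stands. Origin: centre of the underside.
- rack: Fixed drying rack: dark base 150 mm (x) by 226 mm (y), 12 mm thick, with three metal slots along its x, side by side along y: 18, 7 and 12 mm wide. Each is an open-topped pocket 118 mm long, 4 mm walls up to 52 mm above the bench, then 45-degree flared lips to 60 mm. A plate fully home has its top 112 mm above the bench. Origin: centre of the underside; x points away from the robot at yaw 0.
- wide_slot (a point): Centre of the floor of the 18 mm wide slot (rack y +68 mm), 12 mm above the bench; axes as the rack's.
- narrow_slot (a point): Centre of the floor of the 7 mm wide slot (rack y 0), 12 mm above the bench.
- medium_slot (a point): Centre of the floor of the 12 mm wide slot (rack y -68 mm), 12 mm above the bench.
- selector: Fixed air selector, grey box 185 x 170 x 52 mm, origin on the bench under the pivot, axes as the pivot's. On its far side, 90 mm from the pivot, an arc of upright steel teeth leaves four notches open at the top, centred at swing -0.500, -0.167, +0.167, +0.500 rad from right to left seen from the robot. Teeth 14 mm wide, points 11 mm above pivot height; notches 16 mm wide; outermost teeth are taller stops.
- pivot (a point): Lever pivot, 110 mm above the bench, 58 mm above the selector's box. x axis: from the pad side to the gate side (away from the robot at yaw 0), y left, z up. The lever turns here about the vertical (swing) and rocks (tilt).
- swing (a joint): Lever angle about the vertical, rad, -0.56 to 0.56: 0 when the lever lies along the pivot's x; positive counter-clockwise from above: tail to the left (+y), pad to the right. Light friction (under 1 N at the pad): it follows a fingertip pressed on the pad. Starts in one of the two right-hand notches (about -0.50 or -0.17); the drying notch, second from the left, is +0.167.
- tilt (a joint): Lever rocking angle, rad: 0 with the tail down home in a notch, growing as the pad is pressed and the tail rises, to a stop at 0.28 (pad centre 35 mm lower). A spring brings the tail down again. The tail clears the teeth from about 0.22. The press takes about 5 N at first, 9 N at 0.28.
- pad (a point): Centre of the upper face of the lever's pad, 125 mm from the pivot on the robot's side, 114 mm above the bench at tilt 0. The pad is an aluminium tray 56 mm along the lever, 50 mm wide between two upright cheeks 8 mm thick, 18 mm high above the face. x axis: along the lever to the tail. A closed gripper's fingertips fit between the cheeks to press and sweep it.
- tail (a point): Point on the axis of the lever's tail, a round 12 mm steel bar, where it crosses the gate, 90 mm from the pivot on the side away from the pad.
- can: Bystander: aluminium can, 60 mm across, 75 mm high. Origin: centre of its underside.
- tape: Bystander: roll of masking tape lying flat, 100 mm across, 36 mm high. Origin: centre of its underside.
- wrench: Bystander: 170 mm wrench lying flat at the near right.
- spare_plate: Bystander: bare metal plate lying flat, 110 x 100 x 15 mm.
- bottle_a: Bystander: white bottle with red cap, 72 mm across, 190 mm high, at the right.
- bottle_b: Bystander: white bottle with red cap, 72 mm across, 190 mm high, at the left.
- mixing_cup: Bystander: white open cup, 84 mm across, 100 mm high, at the left.

How it is judged:
On the way, in this order (a step that is already met when the one before it is completed fails the run):
1. the plate stands fully down in the 12 mm slot, released, while the lever is not yet in the drying notch (y of plate in the frame of medium_slot between -0.004 and 0.004 m and x of plate in the frame of medium_slot between -0.009 and 0.009 m and z of plate in the frame of medium_slot between -0.004 and 0.004 m and angle between the x axis of plate and the x axis of rack, either way round below 0.12 rad and angle between the z axis of plate and the z axis of rack, either way round below 0.13 rad and contact force between the fingers and plate below 0.1 N), for 0.2 s.
2. the lever's tail lies home in the second notch from the left (value of joint swing between 0.107 and 0.227 rad and value of joint tilt below 0.04 rad), for 0.2 s.
At the end, for the whole second after the job is handed in: The plate stands released and still in the 12 mm slot, lower edge within 4 mm of the slot floor, within 9 mm of its middle lengthwise, upright within 0.13 rad; the lever rests with its tail home in the second notch from the left (swing 0.107 to 0.227, tilt under 0.04 rad) (all of step 1 and all of step 2 and linear speed of plate below 0.02 m/s and velocity of joint swing between -0.05 and 0.05 rad/s); the robot touches nothing.
It fails at once if a bystander (can, tape, wrench, spare plate, bottles or cup) is moved more than 30 mm (distance of any of can, tape, wrench, spare_plate, bottle_a, bottle_b, mixing_cup from where it was at the start of the episode above 0.03 m).
It also fails if it takes over 54 s, if anything falls off the work surface, if the arm or the gripper's body presses on something with over 40 N, if the wrist force passes 120 N, or if a joint passes its speed limit or range.

## Working session

There is one attempt and no reset: what is moved stays moved. The work goes in short steps, Python scripts to look and compute and a shell command to move; the robot and the scene stay as the last step left them, time stands still between calls to the robot, and variables do not carry over. Pictures are saved under pics/ and viewed, at most 14 in all, crops included, and the job is handed in when it is done.

```bash
mkdir -p pics
cat > h.py <<'E'
import numpy as np, cv2
from workcell import sense, vision, ticket, manip
def grab(n):
    f=vision.grab_frame(n); np.savez(f'{n}.npz',**f); return f
def cloud(f):
    z=f["range_z"]; v,u=np.mgrid[:480,:640]
    P=np.stack([(u-f["cx"])/f["fx"]*z,(v-f["cy"])/f["fy"]*z,z],-1)
    W=(P-f["t"])@f["R"]; W[z<=0]=np.nan; return W
E
python3 - <<'E'
from h import *
for n in("top","side"):
    f=grab(n); cv2.imwrite(f'pics/{n}0.png',f["frame"][...,::-1]); print(n,-f["R"].T@f["t"],f["R"])
print(sense(),manip.tips_ahead)
E
```

```text
top [ 0.23691999 -0.00268613  1.63049812] [[ 0.05256888 -0.99861619 -0.00148599]
 [-0.97448486 -0.05097329 -0.21858861]
 [ 0.21821038  0.01293904 -0.97581597]]
side [ 0.40730356 -1.14282269  0.90030558] [[ 0.99109264 -0.13252892 -0.01309414]
 [-0.08702331 -0.57006857 -0.81697538]
 [ 0.1008083   0.81083778 -0.57652387]]
{'t': 0.1, 'joints': array([ 1.19860441e+00,  1.31129307e-01,  1.48917275e+00, -1.23754220e-05,
        1.52298189e+00, -8.54098776e-02]), 'qvel': array([-0.00027815, -0.00093126, -0.00252117, -0.00096856, -0.00040793,
       -0.0004192 ]), 'effort': array([ 1.39525728e-03, -5.70934618e+01, -5.01950741e+01, -9.54413917e-05,
        7.73563050e-03, -2.37126090e-05]), 'ee_pos': array([0.16957309, 0.57515343, 0.30292184]), 'tcp_rot': array([-4.48879875e-01, -3.10898216e+00,  2.59153346e-03]), 'ft_force': array([ 0.79931943,  0.53475813, -0.1108722 ]), 'moment': array([-0.02514479,  0.02376574, -0.00225724]), 'grasp_force': 0.0, 'grip_width': 0.9981995040377772} 0.0726
```

View pics/top0.png

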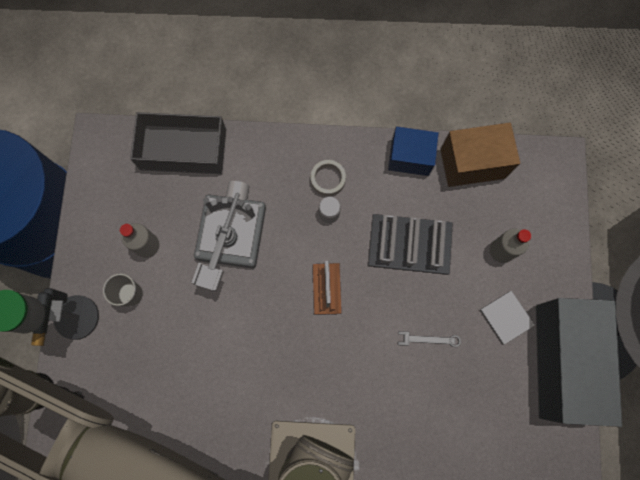

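View pics/side0.png

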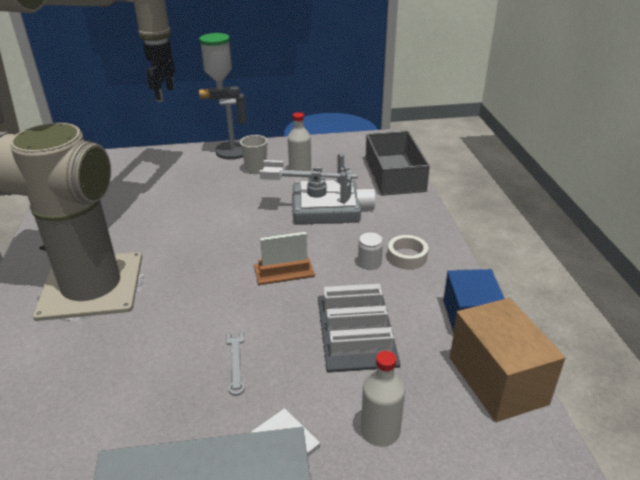

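Top view: plate in its stand at (327,285), rack at (411,244) with three slots, selector at (230,232) with its pad at (207,276). Next I measure with depth.

```bash
cat > m.py <<'E'
from h import *
f=dict(np.load('top.npz')); W=cloud(f)
def box(u0,u1,v0,v1,z0,z1):
    w=W[v0:v1,u0:u1].reshape(-1,3); return w[(w[:,2]>z0)&(w[:,2]<z1)]
def rect(n,w):
    r=cv2.minAreaRect((w[:,:2]*1000).astype(np.float32)); print(n,len(w),np.round(r[0],1),np.round(r[1],1),round(r[2],2),'med z',np.median(w[:,2]).round(4))
rect('bench z',box(240,300,380,410,-.05,.05))
rect('plate top',box(305,350,250,320,.095,.125))
rect('stand',box(305,350,250,320,.005,.02))
rect('stand all',box(305,350,250,320,.005,.05))
rect('rack base',box(360,460,205,280,.006,.02))
for a,b in((374,400),(400,425),(425,450)): rect('slot',box(a,b,205,280,.045,.07))
rect('pad',box(185,228,255,295,.09,.14))
rect('box',box(185,275,185,280,.04,.062))
rect('teeth',box(185,275,185,225,.095,.15))
for n,b in dict(can=(315,345,195,225),tape=(305,350,155,197)).items(): rect(n,box(*b,.02,.12))
s=cv2.resize(f['frame'][180:300,185:265],None,fx=5,fy=5,interpolation=2)
s2=cv2.resize(f['frame'][205:325,300:460],None,fx=5,fy=5,interpolation=2)
cv2.imwrite('pics/sel.png',s[...,::-1]);cv2.imwrite('pics/rack.png',s2[...,::-1])
E
python3 m.py
```

```text
bench z 1796 [173.7 122.4] [ 75.3 158. ] 3.09 med z -0.0004
plate top 156 [466.9 -14.8] [109.8   9.1] 5.18 med z 0.1099
stand 856 [476.  -16.1] [191.5 122.3] 3.07 med z 0.0092
stand all 1273 [476.  -16.1] [191.5 122.3] 3.07 med z 0.0119
rack base 2863 [ 607.5 -240.8] [212.4 279.1] 2.71 med z 0.0114
slot 359 [ 605.3 -174. ] [ 37.  126.9] 87.16 med z 0.0552
slot 352 [ 601.9 -242. ] [ 27.2 128.5] 86.32 med z 0.0555
slot 354 [ 597.2 -309.4] [ 31.9 126.1] 87.27 med z 0.0556
pad 688 [479.  289.3] [67.7 92. ] 75.88 med z 0.1155
box 2833 [627.2 257.9] [169.4 225.2] 84.55 med z 0.05
teeth 468 [653. 255.] [ 83.6 102.7] 32.64 med z 0.1144
can 435 [676.7 -10.8] [56.1 58.6] 48.35 med z 0.073
tape 489 [776.3  -2.1] [99.  99.9] 63.7 med z 0.034
```

View pics/sel.png

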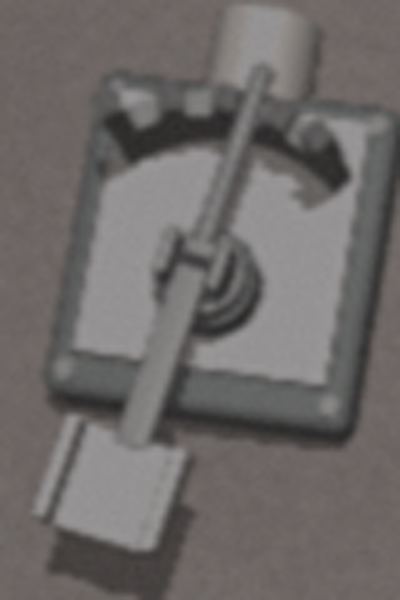

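View pics/rack.png

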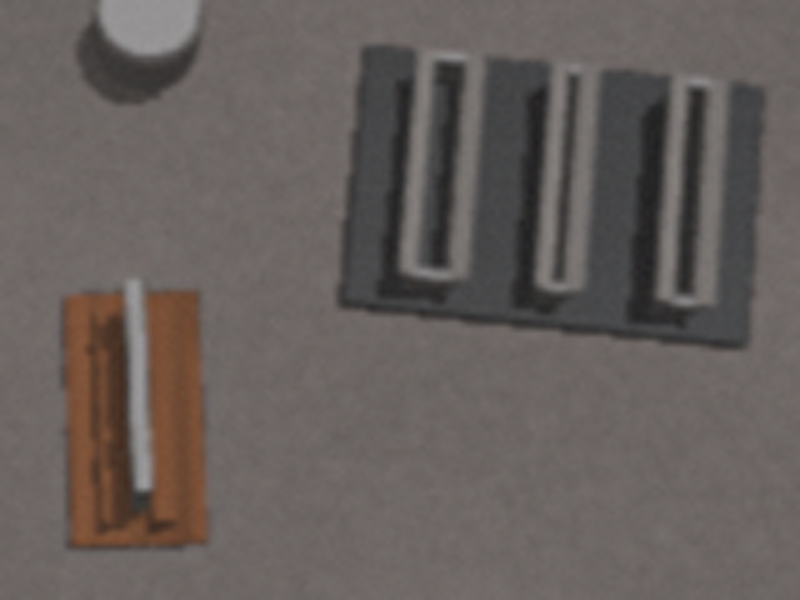

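```bash
cat > m2.py <<'E'
from h import *
def rect(w): 
    r=cv2.minAreaRect((w[:,:2]*1000).astype(np.float32)); return np.round(r[0],1),np.round(r[1],1),round(r[2],1)
def near(W,c,r,z0,z1):
    w=W.reshape(-1,3); w=w[~np.isnan(w[:,0])]
    return w[(np.hypot(*(w[:,:2]-c).T)<r)&(w[:,2]>z0)&(w[:,2]<z1)]
for n in('top','side'):
    W=cloud(dict(np.load(n+'.npz'))); print(n)
    print(' plate',rect(near(W,[.467,-.015],.075,.104,.12)))
    for c in([.605,-.174],[.602,-.242],[.597,-.309]): print(' slot z>.052',rect(near(W,c,.068,.053,.066)), 'z>.057',rect(near(W,c,.068,.0575,.066)))
    w=near(W,[.58,.26],.19,.098,.16)
    # lever: points near pivot height; direction by line fit of the bar parts
    p=near(W,[.48,.29],.05,.106,.15); print(' padreg',rect(p),np.percentile(p[:,2],[5,50,95]))
    p=near(W,[.48,.29],.05,.109,.1165); print(' padface',rect(p),p.mean(0))
    b=near(W,[.6,.26],.22,.035,.058); print(' box',rect(b))
# rasterise heights, selector
W=cloud(dict(np.load('top.npz'))); w=near(W,[.6,.26],.25,.03,.2)
img=np.zeros((360,280),np.uint8)
# x .42..  .78 up ; y .40 .. .12 right
img=np.zeros((600,500,3),np.uint8)
for x,y,z in w:
    r=int((.76-x)/.36*600); c=int((.38-y)/.26*433)
    col=cv2.applyColorMap(np.uint8([[min(255,max(0,(z-.03)/.12*255))]]),2)[0,0].tolist()
    cv2.circle(img,(c,r),2,col,-1)
cv2.imwrite('pics/hm.png',img)
E
python3 m2.py
```

```text
top
 plate (array([466.9, -14.8]), array([109.8,   9.1]), 5.2)
 slot z>.052 (array([ 604.3, -196.9]), array([ 82.8, 127. ]), 87.4) z>.057 (array([ 605.3, -196.2]), array([ 81.4, 122.8]), 87.1)
 slot z>.052 (array([ 600.5, -242.8]), array([121.5, 126. ]), 87.6) z>.057 (array([ 600.4, -242.1]), array([118.4, 125.3]), 85.5)
 slot z>.052 (array([ 598.3, -284.9]), array([ 80.1, 125.5]), 88.2) z>.057 (array([ 598.7, -284.7]), array([ 79.3, 122.9]), 86.8)
 padreg (array([481.4, 288.8]), array([67. , 96.4]), 77.0) [0.10887212 0.11537402 0.13403893]
 padface (array([479.9, 283.8]), array([60.7, 95.8]), 73.1) [0.47214962 0.29245346 0.11322891]
 box (array([668.3, 317.6]), array([297.3, 295.1]), 84.3)
side
 plate (array([469.8, -20.5]), array([108.6,  17.3]), 4.7)
 slot z>.052 (array([ 606.5, -199.3]), array([ 85. , 125.9]), 86.9) z>.057 (array([ 606.9, -200.5]), array([ 82. , 125.9]), 87.7)
 slot z>.052 (array([ 603.6, -249.7]), array([118.4, 125.7]), 86.2) z>.057 (array([ 603.4, -249.5]), array([115.8, 124.5]), 84.0)
 slot z>.052 (array([ 600.9, -286.6]), array([ 90.1, 125.1]), 87.1) z>.057 (array([ 600.6, -293.2]), array([ 77.1, 125.1]), 86.9)
 padreg (array([482.1, 284.4]), array([78.4, 90.3]), 76.3) [0.10944263 0.11833449 0.13315395]
 padface (array([480.1, 281.5]), array([70. , 91.9]), 72.1) [0.47972208 0.28252878 0.11364634]
 box (array([669.6, 316.3]), array([315.8, 294.3]), 86.1)
```

View pics/hm.png

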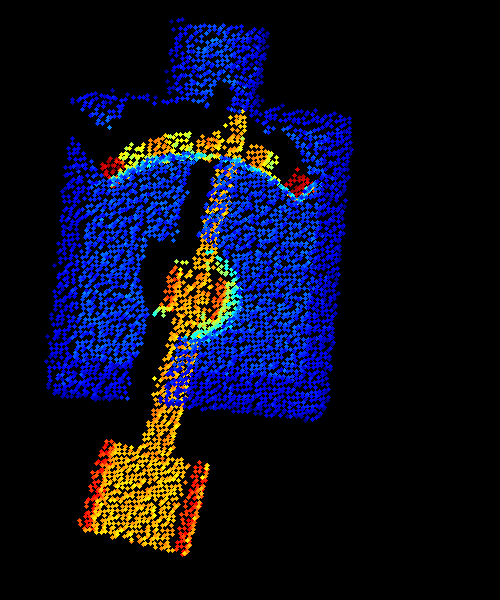

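```bash
python3 -m inch '0 0 0 0 0 -0.075; 0 0 0 0 0 -0.075; 0 0 0 0 0 -0.075; 0 0 0 0 0 -0.075; 0 0 0 0 0 -0.077' 70
```

```text
t: 0.6
ee_pos: [0.1696, 0.5752, 0.3033]
tcp_rot: [0.146, -3.138, 0.002]
ft_force: [-0.2, 1.2, -1.1]
grip_width: 0.696
grasp_force: 0.0
```

The height map shows the tall stops at (112,170) and (298,182), and the tail at (228,150). That gives a selector yaw of about -0.075, so the lever lies in the -0.167 notch. Next I refine the slot centre and compute the approach.

```bash
cat > go.py <<'E'
import sys
from h import *
from scipy.spatial.transform import Rotation as R
def go(x,y,z,yaw):   # yaw of tool x, deg; tool pointing down
    s=sense(); A=R.from_rotvec(s['tcp_rot']); a=np.radians(yaw)
    B=R.from_matrix(np.array([[np.cos(a),np.sin(a),0],[np.sin(a),-np.cos(a),0],[0,0,-1]]))
    print('shift cm',np.round(A.inv().apply(np.array([x,y,z])-s['ee_pos'])*100,2),'turn',np.round((A.inv()*B).as_rotvec(),4),'F',np.round(s['ft_force'],1),'w',round(s['grip_width'],3))
if __name__=='__main__': go(*map(float,sys.argv[1:]))
E
python3 - <<'E'
from h import *
import m2
E
python3 - <<'E'
from h import *
a=np.radians(-3.3); c,s=np.cos(a),np.sin(a); M=np.array([[c,s],[-s,c]])
for n in('top','side'):
    w=cloud(dict(np.load(n+'.npz'))).reshape(-1,3); w=w[~np.isnan(w[:,0])]
    q=(w[:,:2]-[.6015,-.2418])@M.T
    k=(w[:,2]>.0565)&(w[:,2]<.067)&(abs(q[:,0])<.09)&(abs(q[:,1])<.12)
    q=q[k]*1000
    h,e=np.histogram(q[:,1],np.arange(-100,101,2)); print(n,[(int(x),int(m)) for x,m in zip(e,h) if m])
    for y0 in(-68,0,68):
        g=q[abs(q[:,1]-y0)<25]; 
        print(y0,'x',np.percentile(g[:,0],[0.5,2,98,99.5]).round(1),'y',np.percentile(g[:,1],[1,99]).round(1))
        for sgn in(-1,1):
            l=g[(g[:,1]-y0)*sgn>3]; print('   lip yaw corr deg',np.degrees(np.polyfit(l[:,0],l[:,1],1)[0]).round(2), 'mean y',l[:,1].mean().round(1))
E
python3 go.py .467 -.015 .25 185.2
```

```text
top
 plate (array([466.9, -14.8]), array([109.8,   9.1]), 5.2)
 slot z>.052 (array([ 604.3, -196.9]), array([ 82.8, 127. ]), 87.4) z>.057 (array([ 605.3, -196.2]), array([ 81.4, 122.8]), 87.1)
 slot z>.052 (array([ 600.5, -242.8]), array([121.5, 126. ]), 87.6) z>.057 (array([ 600.4, -242.1]), array([118.4, 125.3]), 85.5)
 slot z>.052 (array([ 598.3, -284.9]), array([ 80.1, 125.5]), 88.2) z>.057 (array([ 598.7, -284.7]), array([ 79.3, 122.9]), 86.8)
 padreg (array([481.4, 288.8]), array([67. , 96.4]), 77.0) [0.10887212 0.11537402 0.13403893]
 padface (array([479.9, 283.8]), array([60.7, 95.8]), 73.1) [0.47214962 0.29245346 0.11322891]
 box (array([668.3, 317.6]), array([297.3, 295.1]), 84.3)
side
 plate (array([469.8, -20.5]), array([108.6,  17.3]), 4.7)
 slot z>.052 (array([ 606.5, -199.3]), array([ 85. , 125.9]), 86.9) z>.057 (array([ 606.9, -200.5]), array([ 82. , 125.9]), 87.7)
 slot z>.052 (array([ 603.6, -249.7]), array([118.4, 125.7]), 86.2) z>.057 (array([ 603.4, -249.5]), array([115.8, 124.5]), 84.0)
 slot z>.052 (array([ 600.9, -286.6]), array([ 90.1, 125.1]), 87.1) z>.057 (
[... 1178 characters left out ...]
, (-16, 41), (-14, 11), (-12, 1), (-6, 1), (-4, 4), (-2, 5), (0, 18), (2, 33), (4, 51), (6, 24), (8, 6), (10, 1), (40, 1), (42, 6), (44, 10), (46, 42), (48, 18), (50, 3), (68, 1), (70, 4), (72, 9), (74, 21), (76, 32), (78, 34), (80, 28), (82, 3)]
-68 x [-59.9 -58.8  63.7  64.6] y [-89.2 -56.2]
   lip yaw corr deg -0.43 mean y -85.8
   lip yaw corr deg 0.07 mean y -60.8
0 x [-60.2 -57.5  61.5  63.3] y [-18.5   8.3]
   lip yaw corr deg 0.35 mean y -15.1
   lip yaw corr deg 0.36 mean y 5.4
68 x [-59.1 -58.6  64.3  65.2] y [43.6 82.7]
   lip yaw corr deg 0.37 mean y 47.2
   lip yaw corr deg 0.59 mean y 77.7
shift cm [-24.11 -61.53   5.38] turn [-0.001  -0.0005  0.0025] F [-0.2  1.2 -1.1] w 0.696
```

```bash
python3 -m inch '-1.6 -4.1 0 0 0 0; -1.6 -4.1 0 0 0 0; -1.6 -4.1 0 0 0 0; -1.6 -4.1 0 0 0 0; -1.6 -4.1 0 0 0 0' >/dev/null
python3 -m inch '-1.6 -4.1 0.2 0 0 0; -1.6 -4.1 0.2 0 0 0; -1.6 -4.1 0.2 0 0 0; -1.6 -4.1 0.2 0 0 0; -1.6 -4.1 0.2 0 0 0' >/dev/null
python3 -m inch '-1.6 -4.1 0.8 0 0 0; -1.6 -4.1 0.8 0 0 0; -1.6 -4.1 0.8 0 0 0; -1.6 -4.1 0.8 0 0 0; -1.6 -4.1 0.8 0 0 0'
python3 go.py .467 -.015 .25 185.2
```

```text
t: 2.1
ee_pos: [0.4644, -0.0172, 0.2533]
tcp_rot: [0.141, -3.138, -0.0]
ft_force: [0.6, 0.8, -0.3]
grip_width: 0.699
grasp_force: 0.0
shift cm [-0.28  0.2   0.33] turn [ 0.0002 -0.0001 -0.0009] F [ 0.6  0.8 -0.3] w 0.699
```

```bash
python3 -m inch '-0.3 0.2 2.5 0 0 0; 0 0 2.5 0 0 0; 0 0 2.5 0 0 0; 0 0 2.5 0 0 0; 0 0 1.2 0 0 0' 
python3 go.py .467 -.015 .141 185.2
python3 -m inch '0 0 0 0 0 0; 0 0 0 0 0 0; 0 0 0 0 0 0; 0 0 0 0 0 0; 0 0 0 0 0 0' 0; python3 -m inch '0 0 0 0 0 0; 0 0 0 0 0 0; 0 0 0 0 0 0; 0 0 0 0 0 0; 0 0 0 0 0 0'
```

```text
t: 2.6
ee_pos: [0.4652, -0.013, 0.1391]
tcp_rot: [0.141, -3.134, -0.001]
ft_force: [0.1, 0.2, 1.0]
grip_width: 0.7
grasp_force: 0.0
shift cm [-0.16 -0.22 -0.19] turn [ 0.0009 -0.0041 -0.0008] F [0.1 0.2 1. ] w 0.7
t: 3.1
ee_pos: [0.468, -0.0134, 0.1435]
tcp_rot: [-0.141, 3.136, -0.001]
ft_force: [-1.1, -2.0, 6.8]
grip_width: 0.102
grasp_force: 60.8
t: 3.6
ee_pos: [0.468, -0.0135, 0.1435]
tcp_rot: [-0.141, 3.136, -0.001]
ft_force: [-0.1, -1.8, 6.1]
grip_width: 0.098
grasp_force: 60.9
```

```bash
python3 -m inch '0 0 -1 0 0 0; 0 0 -2 0 0 0; 0 0 -2.5 0 0 0; 0 0 -2.5 0 0 0; 0 0 -1 0 0 0' 
python3 go.py .5975 -.309 .233 177
```

```text
t: 4.1
ee_pos: [0.4678, -0.013, 0.2348]
tcp_rot: [-0.142, 3.135, -0.0]
ft_force: [1.2, -0.2, -2.1]
grip_width: 0.097
grasp_force: 59.8
shift cm [-10.25 -30.65   0.22] turn [-1.000e-04  3.400e-03  1.427e-01] F [ 1.2 -0.2 -2.1] w 0.097
```

```bash
python3 -m inch '-1.3 -3.8 0 0 0 0; -1.3 -3.8 0 0 0 0; -1.3 -3.8 0 0 0 0; -1.3 -3.8 0 0 0 0; -1.3 -3.8 0 0 0 0' >/dev/null
python3 -m inch '-1.3 -3.8 0 0 0 0; -1.3 -3.8 0 0 0 0; -1.1 -3.8 0 0 0 0.07; 0 0 0 0 0 0.073; 0 0 0 0 0 0' 
python3 go.py .5975 -.309 .233 177
python3 - <<'E'
from h import *
for n in('side','top'):
    f=grab(n)
    if n=='side': cv2.imwrite('pics/s1.png',cv2.resize(f['frame'][180:400,250:470],None,fx=2.7,fy=2.7,interpolation=2)[...,::-1])
    else: cv2.imwrite('pics/t1.png',cv2.resize(f['frame'][190:290,370:470],None,fx=5,fy=5,interpolation=2)[...,::-1])
E
```

```text
t: 5.1
ee_pos: [0.5954, -0.3073, 0.2299]
tcp_rot: [-0.087, -3.138, -0.003]
ft_force: [-0.7, 1.1, -2.5]
grip_width: 0.094
grasp_force: 60.3
shift cm [-0.22 -0.15 -0.31] turn [ 0.0018 -0.0026 -0.0031] F [-0.7  1.1 -2.5] w 0.094
```

View pics/s1.png

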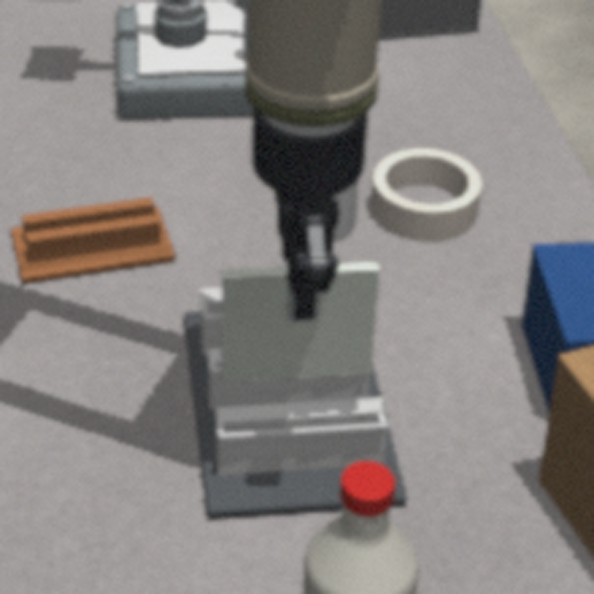

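The side view shows the plate hanging over the far part of the medium slot, crop columns 223–380. Next I check its extent against the slot with the same camera.

Run:
```python
from h import *
a=np.radians(-3.0); c,s=np.cos(a),np.sin(a); M=np.array([[c,s],[-s,c]])
for n in('top','side'):
    w=cloud(dict(np.load(n+'.npz'))).reshape(-1,3); w=w[~np.isnan(w[:,0])]
    q=np.c_[(w[:,:2]-[.6015,-.2418])@M.T,w[:,2]]*1000
    g=q[(abs(q[:,0])<70)&(abs(q[:,1]+68)<22)&(q[:,2]>110)&(q[:,2]<(208))]
    g2=g[(abs(g[:,0])>22)]
    if n=='side':
        g2=g2[(g2[:,2]<180)]
        A=np.c_[g2[:,[0,2]],np.ones(len(g2))]; k=np.linalg.lstsq(A,g2[:,1],rcond=None)[0]; r=g2[:,1]-A@k
        ok=abs(r)<4; k=np.linalg.lstsq(A[ok],g2[ok,1],rcond=None)[0]
        print('face y at centre z150',k[0]*0+k[1]*150+k[2],'yaw',np.degrees(k[0]),'lean',np.degrees(k[1]),ok.sum())
        print('x ext',np.percentile(g2[ok,0],[.5,2,98,99.5]))
        for z in(115,135,155,175):
            h=g2[ok][abs(g2[ok][:,2]-z)<8]; print(z,np.percentile(h[:,0],[1,99]).round(1))
    else:
        t=g[(g[:,2]>185)]; print('top n',len(t)); 
        for sg in(-1,1):
            e=t[(t[:,0]*sg>42)]; print(sg,len(e),np.percentile(e,[2,50,98],axis=0).round(1) if len(e)>5 else '')
# static feature checks between cameras: can top
for n in('top','side'):
    w=cloud(dict(np.load(n+'.npz'))).reshape(-1,3); w=w[~np.isnan(w[:,0])]
    r=w[(np.hypot(w[:,0]-.79,w[:,1]+.003)<.08)&(w[:,2]>.033)&(w[:,2]<.045)]; print(n,'tape',cv2.minAreaRect((r[:,:2]*1000).astype(np.float32)))
```

```text
top n 92
-1 35 [[-59.2 -66.5 186.2]
 [-51.6 -62.2 196.1]
 [-43.6 -57.2 200.8]]
1 0 
face y at centre z150 -71.05770724549568 yaw -0.08454972327924477 lean 0.13834267094657868 901
x ext [-56.28015501 -56.00424542  51.44105559  52.50537197]
115 [-55.9  51.3]
135 [-56.1  51.9]
155 [-56.3  52.5]
175 [-56.3  51.5]
top tape ((777.3499145507812, -2.0274810791015625), (97.20550537109375, 98.03717041015625), 78.67076873779297)
side tape ((780.6399536132812, -8.378711700439453), (99.52957153320312, 100.64940643310547), 7.585739612579346)
```

View pics/t1.png

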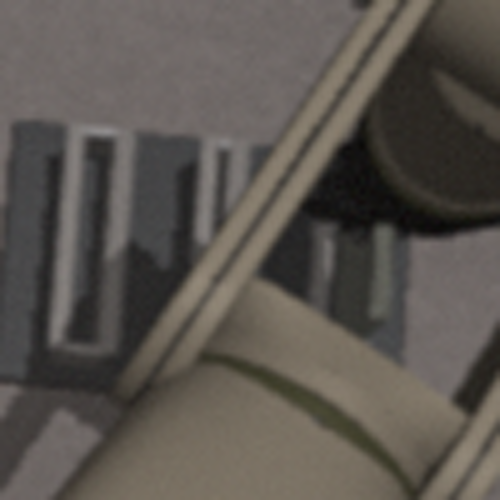

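```bash
python3 -m inch '-0.35 -0.5 0 0 0 -0.003; 0 0 1 0 0 0; 0 0 1.4 0 0 0; 0 0 0.6 0 0 0; 0 0 0 0 0 0'
python3 - <<'E'
from h import *
a=np.radians(-3.0); c,s=np.cos(a),np.sin(a); M=np.array([[c,s],[-s,c]])
for n in('top','side'):
    f=grab(n); w=cloud(f).reshape(-1,3); w=w[~np.isnan(w[:,0])]
    q=np.c_[(w[:,:2]-[.6015,-.2418])@M.T,w[:,2]]*1000
    zt=sense()['ee_pos'][2]*1000-33
    if n=='side':
        g=q[(abs(q[:,0])>22)&(abs(q[:,0])<70)&(abs(q[:,1]+73)<18)&(q[:,2]>95)&(q[:,2]<zt-15)]
        print('face',np.median(g[:,1]),'x',np.percentile(g[:,0],[1,99]), 'want centre -73(face -77.5), x mid 1.9')
        l=q[(abs(q[:,0])<70)&(q[:,1]>-100)&(q[:,1]<-45)&(q[:,2]>56.5)&(q[:,2]<66)]
        print('lips',np.histogram(l[:,1],np.arange(-96,-44,2))[0],'x',np.percentile(l[:,0],[1,99]))
    else:
        g=q[(q[:,0]<-43)&(q[:,0]>-70)&(abs(q[:,1]+66)<18)&(abs(q[:,2]-zt)<8)]; print('top edge',len(g),np.percentile(g,[2,50,98],axis=0).round(1),'want -67.4')
E
```

```text
t: 5.7
ee_pos: [0.598, -0.3109, 0.1991]
tcp_rot: [-0.077, -3.137, -0.003]
ft_force: [-1.4, 0.1, -3.2]
grip_width: 0.098
grasp_force: 60.3
top edge 20 [[-55.8 -71.  160.3]
 [-49.4 -66.  164.6]
 [-43.5 -61.9 169.5]] want -67.4
face -74.89366641955368 x [-53.05728319  55.85842955] want centre -73(face -77.5), x mid 1.9
lips [ 0  0  1  7 38 37 11  1  0  0  0  1  1  3  6  7  3  5  4  4  0  0  0  0
  0] x [-60.08186854  64.1560344 ]
```

```bash
python3 -m inch '-0.05 -0.17 0 0 0 0; 0 0 0.5 0 0 0; 0 0 0.5 0 0 0; 0 0 0.5 0 0 0; 0 0 0 0 0 0' ; python3 -m inch '0 0 0.5 0 0 0; 0 0 0.5 0 0 0; 0 0 0 0 0 0; 0 0 0 0 0 0; 0 0 0 0 0 0'
```

```text
t: 6.3
ee_pos: [0.599, -0.3132, 0.1854]
tcp_rot: [-0.078, -3.139, -0.002]
ft_force: [-0.1, -0.4, -2.6]
grip_width: 0.099
grasp_force: 60.4
t: 6.8
ee_pos: [0.5994, -0.3134, 0.1767]
tcp_rot: [-0.078, -3.14, -0.001]
ft_force: [-1.1, 1.4, -3.9]
grip_width: 0.098
grasp_force: 60.2
```

```bash
python3 -m inch '0 0 0.5 0 0 0; 0 0 0.5 0 0 0; 0 0 0.5 0 0 0; 0 0 0 0 0 0; 0 0 0 0 0 0' ; python3 -m inch '0 0 0.5 0 0 0; 0 0 0.5 0 0 0; 0 0 0.3 0 0 0; 0 0 0 0 0 0; 0 0 0 0 0 0'
```

```text
t: 7.3
ee_pos: [0.5992, -0.3135, 0.1612]
tcp_rot: [-0.078, -3.14, -0.001]
ft_force: [-1.0, 1.7, -3.8]
grip_width: 0.096
grasp_force: 60.1
t: 7.8
ee_pos: [0.5993, -0.3135, 0.1484]
tcp_rot: [-0.078, -3.14, -0.001]
ft_force: [0.1, 2.8, -3.8]
grip_width: 0.1
grasp_force: 60.2
```

```bash
python3 -m inch '0 0 0.1 0 0 0; 0 0 0.1 0 0 0; 0 0 0.1 0 0 0; 0 0 0 0 0 0; 0 0 0 0 0 0' ; python3 -m inch '0 0 0.1 0 0 0; 0 0 0 0 0 0; 0 0 0 0 0 0; 0 0 0 0 0 0; 0 0 0 0 0 0'
```

```text
t: 8.3
ee_pos: [0.5997, -0.3136, 0.146]
tcp_rot: [0.078, 3.14, -0.0]
ft_force: [-0.7, 3.3, -2.9]
grip_width: 0.093
grasp_force: 60.5
t: 8.8
ee_pos: [0.5997, -0.3136, 0.1456]
tcp_rot: [0.078, 3.14, -0.0]
ft_force: [-1.1, 4.5, 2.7]
grip_width: 0.097
grasp_force: 61.2
```

```bash
python3 -m inch '0 0 0 0 0 0; 0 0 0 0 0 0; 0 0 0 0 0 0; 0 0 0 0 0 0; 0 0 0 0 0 0' 45; python3 -m inch '0 0 -1 0 0 0; 0 0 -2 0 0 0; 0 0 -3 0 0 0; 0 0 -4 0 0 0; 0 0 -3 0 0 0'
python3 go.py .46 .24 .27 177
```

```text
t: 9.3
ee_pos: [0.5995, -0.3138, 0.1449]
tcp_rot: [0.078, 3.141, -0.0]
ft_force: [0.2, 0.1, -0.0]
grip_width: 0.448
grasp_force: 0.0
t: 9.8
ee_pos: [0.5999, -0.3138, 0.2785]
tcp_rot: [0.078, 3.138, -0.002]
ft_force: [0.7, -0.3, 0.3]
grip_width: 0.449
grasp_force: 0.0
shift cm [16.73 54.62  0.74] turn [-0.0013  0.0023  0.0026] F [ 0.7 -0.3  0.3] w 0.449
```

```bash
python3 -m inch '1.1 3.6 0 0 0 0; 1.1 3.6 0 0 0 0; 1.1 3.6 0 0 0 0; 1.1 3.6 0 0 0 0; 1.1 3.6 0 0 0 0' 0 >/dev/null
python3 -m inch '1.1 3.6 0 0 0 0; 1.1 3.6 0 0 0 0; 1.1 3.6 0 0 0 0; 1.1 3.6 0 0 0 0; 1.1 3.6 0 0 0 0' >/dev/null
python3 -m inch '1.1 3.6 0 0 0 0; 1.1 3.6 0 0 0 0; 1.1 3.6 0 0 0 0; 1.1 3.6 0 0 0 0; 0 0 0 0 0 0'
cat > m3.py <<'E'
from h import *
import sys
print(sense()['ee_pos'],sense()['tcp_rot'])
f=grab('top'); W=cloud(f); w=W.reshape(-1,3); w=w[~np.isnan(w[:,0])]
p=w[(np.hypot(w[:,0]-.5974,w[:,1]+.309)<.065)&(w[:,2]>.09)&(w[:,2]<.125)]
if len(p)>9: print('plate',cv2.minAreaRect((p[:,:2]*1000).astype(np.float32)),np.median(p[:,2]))
# tool frame points: gripper tips in both cams
for n in('top','side'):
    f=grab(n)if n=='side' else f
    w=cloud(f).reshape(-1,3); w=w[~np.isnan(w[:,0])]; e=sense()['ee_pos']
    for lab,z0,z1 in(('tips',-.071,-.05),('body',-.03,.0)):
        g=w[(np.hypot(*(w[:,:2]-e[:2]).T)<.05)&(abs(w[:,2]-e[2]-(z0+z1)/2)<(z1-z0)/2)]
        print(n,lab,len(g),(np.percentile(g,[2,50,98],axis=0)-e).round(4).tolist() if len(g)>5 else '')
    P=f["R"]@(e+[0,0,-.0726])+f["t"]; print(n,'tip px',f["fx"]*P[0]/P[2]+f["cx"],f["fy"]*P[1]/P[2]+f["cy"])
    i=f['frame'][150:330,160:290] if n=='top' else f['frame'][90:270,220:400]
    cv2.imwrite(f'pics/{sys.argv[1]}{n}.png',cv2.resize(i,None,fx=3.3,fy=3.3,interpolation=2)[...,::-1])
E
python3 m3.py p1
```

```text
t: 11.3
ee_pos: [0.4697, 0.2011, 0.276]
tcp_rot: [0.072, 3.14, 0.003]
ft_force: [-0.5, -0.1, -0.5]
grip_width: 0.003
grasp_force: 0.0
[0.46966543 0.20113524 0.2759515 ] [7.15348544e-02 3.13998722e+00 2.96888616e-03]
plate ((597.8866577148438, -310.2347717285156), (11.196523666381836, 110.16255187988281), 86.99910736083984) 0.10978591266921996
top tips 1 
top body 2 
top tip px 239.72085425202596 269.9821152846676
side tips 53 [[-0.0074, -0.0187, -0.0702], [0.0026, -0.0094, -0.0589], [0.0115, 0.0, -0.0508]]
side body 69 [[-0.0144, -0.0491, -0.0267], [0.0006, -0.0312, -0.0165], [0.0178, 0.0009, -0.0005]]
side tip px 274.8219638292077 157.63829561417958
```

```bash
python3 -c "
import cv2,numpy as np
a=cv2.imread('pics/p1top.png');b=cv2.imread('pics/p1side.png');h=min(a.shape[0],b.shape[0]);c=np.hstack([a[:h],b[:h]]);cv2.imwrite('pics/p1.png',cv2.resize(c,(790,int(h*790/c.shape[1]))))"
```

```text
(no output)
```

View pics/p1.png

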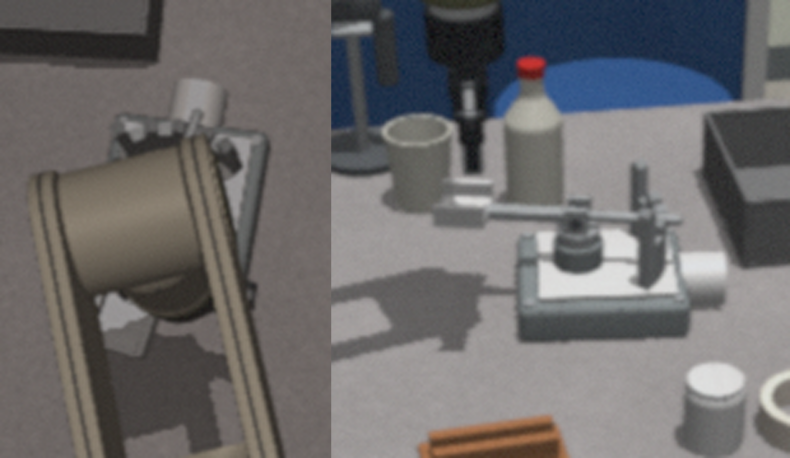

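Side view: the tip is at (472,172), exactly where the calibration predicts. The pad tray is at about (463,205), and the plate is home in the slot. Next I move over the pad.

```bash
python3 go.py .466 .289 .222 177; python3 -m inch '0 2.2 0 0 0 0; 0 2.2 0 0 0 0; 0 2.2 1.8 0 0 0; 0 2.2 1.8 0 0 0; 0 0 1.8 0 0 0'; python3 go.py .466 .289 .195 177
```

```text
shift cm [0.9  9.06 5.36] turn [-0.      0.001   0.0048] F [ 0.1 -0.4  0.4] w -0.002
t: 11.9
ee_pos: [0.476, 0.2862, 0.2209]
tcp_rot: [0.078, 3.139, 0.002]
ft_force: [-0.7, 0.1, 0.2]
grip_width: -0.002
grasp_force: 0.0
shift cm [1.01 0.23 2.59] turn [0.001  0.0011 0.0027] F [-0.7  0.1  0.2] w -0.002
```

```bash
python3 -m inch '1 0.2 0 0 0 0; 0 0 1 0 0 0; 0 0 1 0 0 0; 0 0 0.5 0 0 0; 0 0 0 0 0 0'; python3 -m inch '0 0 0.4 0 0 0; 0 0 0.4 0 0 0; 0 0 0.2 0 0 0; 0 0 0.2 0 0 0; 0 0 0 0 0 0'; python3 m3.py p2 | grep side
```

```text
t: 12.4
ee_pos: [0.4652, 0.2873, 0.1952]
tcp_rot: [-0.079, -3.14, 0.001]
ft_force: [-0.4, -0.6, -0.1]
grip_width: 0.004
grasp_force: 0.0
t: 12.9
ee_pos: [0.4655, 0.288, 0.1842]
tcp_rot: [0.078, 3.14, 0.001]
ft_force: [-1.1, -0.6, 5.0]
grip_width: 0.005
grasp_force: 2.2
side tips 276 [[-0.0333, -0.0373, -0.0707], [0.0015, -0.0181, -0.0617], [0.0425, 0.0339, -0.0518]]
side body 67 [[-0.014, -0.0491, -0.0257], [0.0025, -0.0334, -0.0103], [0.0177, 0.0228, -0.0004]]
side tip px 272.2914440839588 172.20350541816038
```

View pics/p2side.png

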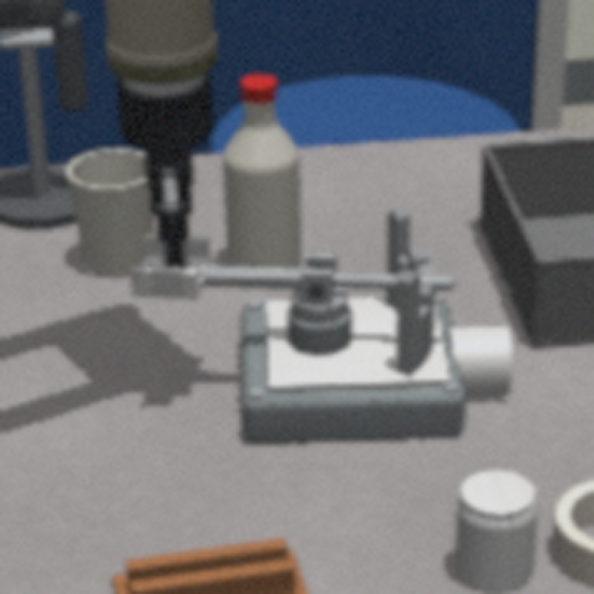

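The tip is at (172,262) in the tray between the cheeks, with 5 N of contact. Next I press down.

```bash
python3 -m inch '0 0 0.6 0 0 0; 0 0 0.6 0 0 0; 0 0 0.6 0 0 0; 0 0 0.5 0 0 0; 0 0 0 0 0 0'; python3 -m inch '0 0 0.3 0 0 0; 0 0 0.2 0 0 0; 0 0 0 0 0 0; 0 0 0 0 0 0; 0 0 0 0 0 0'
cat > lev.py <<'E'
from h import *
f=grab('side'); w=cloud(f).reshape(-1,3); w=w[~np.isnan(w[:,0])]
e=sense(); print(e['ee_pos'],e['ft_force'].round(1))
# bar between pad and hub and tail: points in the strip about the pivot
p=np.array([.587,.256]); d=w[:,:2]-p; r=np.hypot(*d.T); 
for lab,m in(('near',(d[:,0]<-.035)&(d[:,0]>-.09)&(abs(d[:,1])<.06)&(w[:,2]>.075)),('tail',(d[:,0]>.03)&(d[:,0]<.08)&(abs(d[:,1])<.06)&(w[:,2]>.1))):
    g=w[m]; 
    if len(g)>8: k=np.polyfit(g[:,0],g[:,1],1); kz=np.polyfit(g[:,0],g[:,2],1); print(lab,len(g),'dir',np.arctan(k[0]).round(3),'tilt',np.arctan(kz[0]).round(3),g.mean(0).round(3))
E
python3 lev.py
```

```text
t: 13.5
ee_pos: [0.4666, 0.2879, 0.1617]
tcp_rot: [0.078, 3.138, 0.001]
ft_force: [2.0, -1.2, 7.0]
grip_width: 0.004
grasp_force: 3.5
t: 14.0
ee_pos: [0.467, 0.2882, 0.1577]
tcp_rot: [0.078, 3.136, 0.002]
ft_force: [1.5, -0.1, 8.3]
grip_width: -0.002
grasp_force: 3.8
[0.46700455 0.28821334 0.15772293] [ 1.4 -0.9  7.8]
near 972 dir -0.01 tilt -0.598 [0.513 0.25  0.365]
tail 197 dir 0.725 tilt 0.022 [0.651 0.261 0.126]
```

```bash
sed -i "s/(w\[:,2\]>.075)/(w[:,2]>.08)\&(w[:,2]<.13)/; s/(d\[:,0\]<.08)/(d[:,0]<.068)/; s/(w\[:,2\]>.1))/(w[:,2]>.108)\&(w[:,2]<.15))/" lev.py; python3 -m inch '0 0 0.2 0 0 0; 0 0 0.1 0 0 0; 0 0 0 0 0 0; 0 0 0 0 0 0; 0 0 0 0 0 0'; python3 lev.py
```

```text
t: 14.55
ee_pos: [0.4671, 0.2883, 0.1549]
tcp_rot: [0.078, 3.136, 0.002]
ft_force: [2.2, -0.2, 8.8]
grip_width: -0.004
grasp_force: 3.9
[0.46713277 0.28830029 0.15486493] [ 2.5 -1.3  9. ]
near 141 dir -0.437 tilt 0.253 [0.523 0.273 0.096]
tail 90 dir 0.371 tilt 0.24 [0.64  0.242 0.129]
```

```bash
python3 -m inch '0 -0.7 0 0 0 0; 0 -0.7 0 0 0 0; 0 -0.7 0 0 0 0; 0 -0.7 0 0 0 0; 0 0 0 0 0 0'; python3 lev.py;  python3 -m inch '0 -0.5 0 0 0 0; 0 -0.5 0 0 0 0; 0 -0.2 0 0 0 0; 0 0 0 0 0 0; 0 0 0 0 0 0'; python3 lev.py
python3 -c "
import numpy as np,cv2
f=np.load('side.npz')['frame'][120:260,220:400];cv2.imwrite('pics/p3.png',cv2.resize(f,None,fx=4,fy=4,interpolation=2)[...,::-1])"
```

```text
t: 15.1
ee_pos: [0.4645, 0.2596, 0.154]
tcp_rot: [0.079, 3.139, 0.001]
ft_force: [-3.0, 0.6, 8.5]
grip_width: -0.004
grasp_force: 4.5
[0.4644608  0.25985047 0.15401351] [-2.4  0.3  8.1]
near 128 dir -0.008 tilt 0.291 [0.525 0.255 0.096]
tail 77 dir 0.389 tilt 0.265 [0.639 0.256 0.129]
t: 15.65
ee_pos: [0.4644, 0.2481, 0.1543]
tcp_rot: [0.078, 3.138, 0.002]
ft_force: [-0.4, -1.1, 8.3]
grip_width: 0.003
grasp_force: 4.0
[0.46439881 0.24819113 0.15432102] [-0.8  0.4  8.4]
near 134 dir 0.086 tilt 0.3 [0.524 0.248 0.096]
tail 87 dir -0.017 tilt 0.291 [0.64  0.256 0.129]
```

View pics/p3.png

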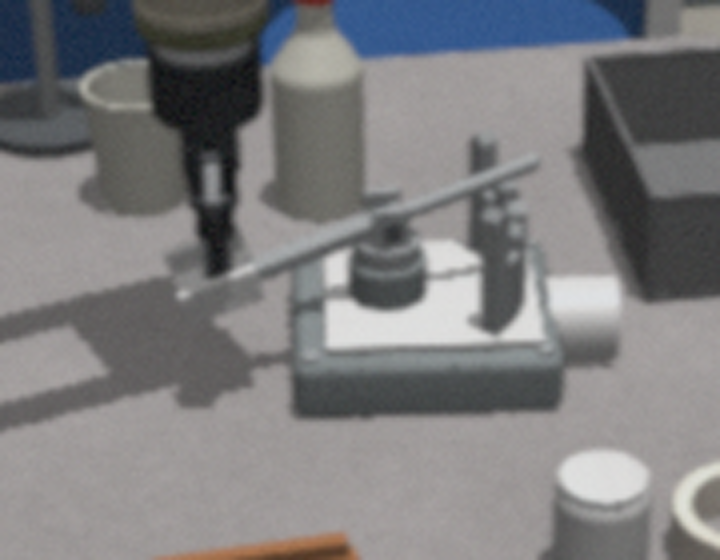

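Tail lifted clear, crossing the gate at about (500,185); lever direction 0.086 rad matches the aim. Next I release upwards.

```bash
python3 -m inch '0 0 -0.7 0 0 0; 0 0 -0.7 0 0 0; 0 0 -0.7 0 0 0; 0 0 -0.7 0 0 0; 0 0 0 0 0 0'; python3 -m inch '0 0 -0.7 0 0 0; 0 0 -1 0 0 0; 0 0 -2 0 0 0; 0 0 -3 0 0 0; 0 0 -3 0 0 0'; python3 -m inch '0 -4 0 0 0 0; 0 -4 0 0 0 0; 0 -4 0 0 0 0; 0 -4 0 0 0 0; 0 -4 0 0 0 0'; python3 -m inch '0 -4 0 0 0 0; 0 0 0 0 0 0; 0 0 0 0 0 0; 0 0 0 0 0 0; 0 0 0 0 0 0'
python3 lev.py
python3 - <<'E'
from h import *
f=grab('top'); w=cloud(f).reshape(-1,3); w=w[~np.isnan(w[:,0])]
p=w[(np.hypot(w[:,0]-.5974,w[:,1]+.309)<.065)&(w[:,2]>.09)&(w[:,2]<.125)]
print('plate',cv2.minAreaRect((p[:,:2]*1000).astype(np.float32)),np.median(p[:,2]))
i=cv2.resize(f['frame'][180:300,185:265],None,fx=5,fy=5,interpolation=2)
g=np.load('side.npz')['frame'][120:260,220:400]; g=cv2.resize(g,None,fx=2.2,fy=2.2); c=np.zeros((600,800,3),np.uint8); c[:,:400]=i; c[:308,400:796]=g
cv2.imwrite('pics/fin.png',c[...,::-1])
E
```

```text
t: 16.2
ee_pos: [0.4638, 0.2483, 0.1823]
tcp_rot: [0.078, 3.139, 0.001]
ft_force: [-3.4, -0.2, 5.5]
grip_width: -0.005
grasp_force: 2.6
t: 16.7
ee_pos: [0.4629, 0.2475, 0.2787]
tcp_rot: [-0.078, -3.139, 0.001]
ft_force: [0.4, 0.0, 0.2]
grip_width: 0.001
grasp_force: 0.0
t: 17.2
ee_pos: [0.453, 0.0466, 0.2784]
tcp_rot: [0.078, 3.14, -0.0]
ft_force: [-0.8, -1.0, 0.4]
grip_width: 0.002
grasp_force: 0.0
t: 17.7
ee_pos: [0.4514, 0.0092, 0.278]
tcp_rot: [-0.076, -3.141, -0.0]
ft_force: [-0.1, 0.4, -0.7]
grip_width: 0.001
grasp_force: 0.0
[0.45141202 0.00922759 0.27791678] [-0.4 -0.5  0.2]
near 129 dir 0.089 tilt -0.005 [0.525 0.249 0.114]
tail 83 dir 0.119 tilt 0.334 [0.64  0.253 0.119]
plate ((598.2063598632812, -310.0683288574219), (11.879671096801758, 110.6326904296875), 86.75865173339844) 0.10955326345563329
```

View pics/fin.png

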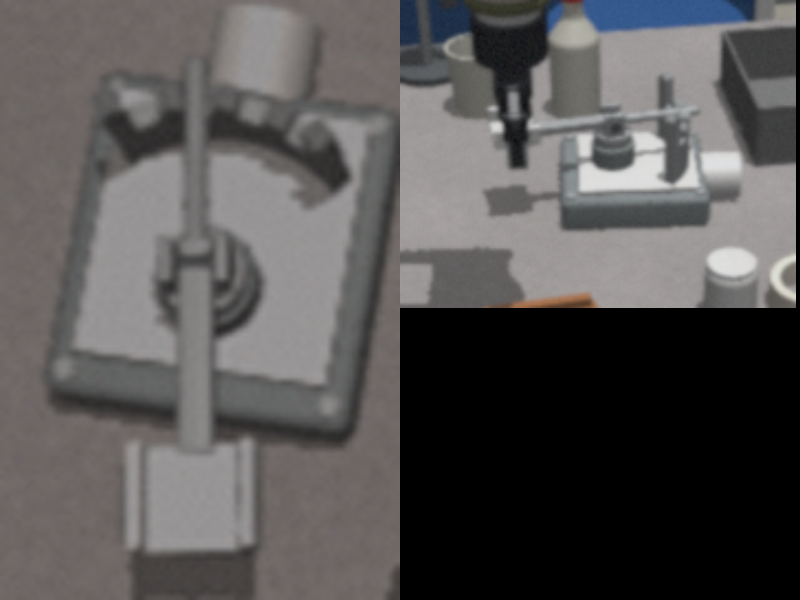

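Pad is down level. Next I check numerically which notch the tail is in from the top cloud.

Run:
```python
from h import *
w=cloud(dict(np.load('top.npz'))).reshape(-1,3); w=w[~np.isnan(w[:,0])]
w=w[(abs(w[:,0]-.58)<.2)&(abs(w[:,1]-.26)<.1)&(w[:,2]>.095)&(w[:,2]<.16)]
p=w[(w[:,0]<.495)]; print('pad',cv2.minAreaRect((p[:,:2]*1000).astype(np.float32)),'z',np.median(p[:,2]))
b=w[(w[:,0]>.497)&(w[:,0]<.55)]; t=w[(w[:,0]>.682)]
print('bar',b.mean(0).round(4),'tail end',t.mean(0).round(4),len(t),t[:,1].min(),t[:,1].max())
img=np.zeros((600,500,3),np.uint8)
for x,y,z in w:
    cv2.circle(img,(int((.38-y)*1666),int((.76-x)*1666)),2,cv2.applyColorMap(np.uint8([[min(255,max(0,(z-.09)/.05*255))]]),2)[0,0].tolist(),-1)
cv2.imwrite('pics/hm2.png',img[80:340])
```

```text
pad ((462.7157897949219, 251.502685546875), (65.50627899169922, 65.6096420288086), 5.320161819458008) z 0.11594415454900442
bar [0.5229 0.2571 0.1152] tail end [0.6968 0.2783 0.1127] 21 0.26740975223396307 0.35503520127962007
```

View pics/hm2.png

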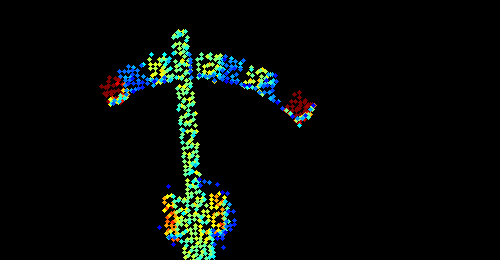

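The tail at x=182 lies between the teeth at 158 and 208, which is the second notch from the left. Pad height and direction agree with it being home. Handing in.

```bash
python3 -c "
from workcell import ticket
print(ticket.job_done())"
```

```text
the job is handed in; nothing more can be done
None
```

I slid the plate fully down into the 12 mm slot and released it, set the lever's tail home in the second notch from the left, and handed the job in at about 18 s; the hand-in returned no verdict.

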